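# Hold the square in the corner of the filter stand

## Task

Slide the L-shaped metal square straight up out of its slot in the rack, stand it on the filter stand's base plate with its upright leg towards the post, and press it gently but firmly into the corner until its foot sits flush on the plate and its leg is flush against the post. Finish while still gripping it and pushing it both down and against the post, so that the post can be bolted up true; leave the white panels in the rack and do not disturb the bottle or the jar.

Things in the scene. Friction and masses are not known exactly. Their poses are not given: they have to be found in the camera images.
- square: Flat aluminium L, 8 mm thick (x), about 0.2 kg, standing upright in a rack slot. Foot 110 mm long (y -55 to +55), 36 mm high; upright leg 36 mm wide (y +19 to +55), 160 mm high (z 0 to 160). Origin: centre of the foot's underside; x through the thickness, y along the foot towards the leg, z up. Faces to press: foot's underside (z = 0), leg's outer edge (y = +55).
- square_heel (a point): The square's outer corner: where the foot's underside meets the leg's outer edge face, mid-thickness, at (0, 55, 0) mm of the square. Same axes as the square.
- rack: Grey plastic block fixed to the bench, 96 (x) by 130 (y) by 50 mm high, with three slots along y at x = -32, 0, +32 mm: 10.5 mm wide, 116 mm long, 40 mm deep, open upward, floors 10 mm above the bench. Origin: centre of the underside. The square stands in any one slot, the white panels in the other two; their y runs along the rack's y.
- stand: Filter stand fixed to the bench, left or right of the rack, yawed up to 0.35 rad: white base plate, grey upright post near its +y end. Rigid, does not move when pushed. Origin: on the bench under the base plate's centre; x across the post's face, y from the plate's free end towards the post, z up.
- base_plate: The stand's flat white base plate, 110 mm (x) by 195 mm (y), its top 12 mm above the bench. Origin and axes those of the stand.
- post: The stand's grey upright post, 60 mm wide (x), 28 mm thick (y), its top 150 mm above the bench. Its flat face looks to -y of the stand and lies at y = +55 mm. Origin and axes those of the stand.
- corner (a point): Middle of the inside corner line where the post's face meets the top of the base plate, at (0, 55, 12) mm of the stand; axes those of the stand. The heel of the square goes here, anywhere within 24 mm along x.
- panel1: Bystander: white rectangular panel standing in a rack slot, 8 by 110 by 80 mm high; its top is 90 mm above the bench. Origin: centre of its underside.
- panel2: Bystander: a second such white panel, 8 by 110 by 80 mm high, in another slot. Origin: centre of its underside.
- bottle1: Bystander: small white sample bottle, 40 mm across, 75 mm high, standing loose on the bench between rack and stand. Origin: centre of its underside.
- bottle2: Bystander: small white jar, 44 mm across, 65 mm high, standing loose on the bench between rack and stand. Origin: centre of its underside.
Not all that is in view belongs to the job. Leave any red look-alike of the square alone.

How it is judged:
By the outcome, as a careful person would: the job done as asked, in the order asked, and still so for the second after the job is handed in, while the arm keeps its last pose, push and grip.
It also fails if it takes over 48 s, if anything falls off the work surface, if the arm or the gripper's body presses on something with over 40 N, if the wrist force passes 120 N, or if a joint passes its speed limit or range.

## Robot

A 6-joint arm with a two-finger parallel gripper is mounted at the origin on the work surface. World frame = base frame: x ahead of the robot, y to its left, z up, the work surface at z = 0. Lengths are in m, angles in degrees, forces in N, time in s.
With the tool pointing down it reaches from about 0.25 to 0.725 m from the base axis. Payload 9.7 kg.
Tool frame: the origin (TCP) lies midway between the tips of the shut fingers; the grasp point (between the pads) lies 19 mm behind it; x points along the fingers, y is the direction in which the jaws open and shut, and the axes are right-handed (so a half turn about x gives the same grasp; the last joint's range is limited). The gripper opens to 85 mm and grips with 20 to 120 N. Pads are 22 mm wide; open, the fingers measure 114 mm over their backs; the gripper's body (76 mm by 85 mm) begins 54 mm behind the grasp point. The pads swing forward as they close: fully open they stand 13 mm farther back than shut.
Start: joints at [65.546, 4.979, 10.078, 95.1, 0, 90], TCP at [0.228, 0.501, 0.231] pointing down, gripper open.
Joint ranges: [-179.16, 179.16], [-48.56, 103.87], [-65.8, 70.77], [-126.05, 130.52], [-82.76, 87.17], [-180, 180]. Speed limits (degrees/s): [127.2, 127.2, 147.25, 180, 180, 180].

## Interface

Orientations are given as [roll, pitch, yaw] about the fixed x, y, z axes, in that order (R = Rz(yaw) Ry(pitch) Rx(roll)).
In Python, from workcell import bot, cams gives the robot as it stands.
- The arm moves only by the tool apply_moves, never from a script. Its argument "commands" is a list of rows, each a list of 5 numbers: the shift along the tool's x, y, z in m, then the turn about the tool's x in rad, then the opening, from -1 (shut) to 1 (fully open). In form: [[tx, ty, tz, roll, hand], ...]. A call has 1 to 12 rows; each row is the pose to reach, as a shift and turn from the pose measured when the call began, along the tool's axes at that moment; what a row does not reach only later rows make up. A row lasts 1/10 s, in which the tool goes at most 50 mm and 8.59 degrees, less where a joint would pass 70% of its speed; a pose out of reach is approached as far as the arm can. A call with a gripper value outside its range is refused whole. The fingers move at their own pace and stop on an object; "newtons" is the grip in N (left out, the last holds). Time passes only in rows, so rows that repeat a pose let the fingers close. It gives the time, the measured TCP pose, the force and the opening at its end, in the units of the state.
- bot.get_obs(): the state, without advancing time (a new reading comes with each control period).
- cams.camera(name): name is "scene" or "top"; returns a dict with "frame" (480x640x3 uint8, blue, green, red), "depth" (480x640 float32, m along the optical axis (not along the pixel's ray), 0 where there is no reading), "camera_matrix" (3x3 intrinsics, pixels), "D" ([k1, k2, p1, p2, k3] as OpenCV has them; the pictures are not rectified), "R" (3x3) and "t" (3): a world point X has camera coordinates R X + t. Camera axes: x right, y down, z forward; pixel columns grow to the right and rows downward; lengths in m; the calibration is good to about 2 mm. A picture is of the moment at which its call begins.
- bot.job_done(): hands the job in, once; it reports no verdict.
Trained networks look in the newest picture that a camera, given by its name, has taken for a name from the list of things; names that differ only in an ending like _2 or _b are one class to them, and where a whole thing is asked for, a point or a joint stands for the part that bears it (a point fixed in the world has none). Each returns a list of dicts, best first, with "confidence" (0 to 1); they miss things now and then, are a little off and sometimes report something else, mostly with a low value. They report only what shows in the picture. A call takes as long as a camera call. They do not tell look-alikes from the thing itself.
- cams.spot_in(name, camera): "rect" ([left, top, right, bottom] in pixels, round what is visible of it).
The state is a dict: "time": time; "q": joint angles; "qd": joint speeds; "joint_efforts": joint torques, N m; "ee_pos": TCP position; "tcp_rot": TCP orientation; "wrist_force": force on the tool from outside, world axes, zero at the start; "torque": the same for the moment, N m; "opening": finger opening in m.
Only numpy, scipy, OpenCV 4.12 (cv2) and the standard library are available. Lean on these libraries where they do the work, as an engineer would, in place of code of your own. Each camera call takes 0.05 s, during which the arm holds its last target. There are 200 camera calls.

## Working session

There is one attempt and no reset: what is moved stays moved. The work goes in short steps, Python scripts to look and compute and a tool call to move; the robot and the scene stay as the last step left them, time stands still between calls to the robot, and variables do not carry over. Pictures are saved under pics/ and viewed, about 8 in all and at most 12, crops included, and the job is handed in when it is done.

Besides the shell and the picture viewer there is one more tool, called after "Emit:" in YAML: its name, and indented under it one key for each argument. apply_moves: Moves the arm, as the interface text tells. Its arguments: {"type":"object","properties":{"commands":{"type":"array"},"newtons":{"type":"number"}},"required":["commands"]}

```bash
mkdir -p pics
python3 - <<'E'
from workcell import bot,cams
import cv2,numpy as np
o=bot.get_obs();print({k:np.round(o[k],4) for k in o})
a=[]
for n in ("top","scene"):
    c=cams.camera(n);np.savez(n+".npz",**c);cv2.imwrite(f"pics/{n}0.png",c["frame"])
    print(n,c["camera_matrix"].round(1).tolist(),c["D"],c["R"],c["t"])
    for k in("square","rack","stand","post","base_plate","bottle1","panel1"):
        print(k,[(np.round(d["rect"]).tolist(),round(d["confidence"],2)) for d in cams.spot_in(k,n)])
E
```

```text
{'time': np.float64(0.0), 'q': array([6.55444e+01, 5.01060e+00, 1.00308e+01, 9.51007e+01, 9.00000e-04,
       9.00008e+01]), 'qd': array([ 0.0504, -0.064 ,  0.0563,  0.0089, -0.0592,  0.0185]), 'joint_efforts': array([-2.7000e-03, -5.2039e+01,  4.6480e+01,  1.6500e-02, -2.0000e-04,
        0.0000e+00]), 'ee_pos': array([0.2276, 0.5004, 0.2306]), 'tcp_rot': array([ -90.6143,   89.9195, -115.0707]), 'wrist_force': array([ 0.9214, -0.0925,  0.1434]), 'torque': array([0.0342, 0.0334, 0.0419]), 'opening': np.float64(0.0852)}
top [[574.6, 0.0, 312.8], [0.0, 574.6, 240.7], [0.0, 0.0, 1.0]] [-0.17853973  0.          0.          0.          0.        ] [[-3.16140307e-04 -9.99849563e-01  1.73421901e-02]
 [-9.86053002e-01 -2.57459924e-03 -1.66411682e-01]
 [ 1.66431296e-01 -1.71529281e-02 -9.85903850e-01]] [-0.06880275  0.56309013  1.23592555]
square [([356.0, 212.0, 400.0, 228.0], 0.96), ([382.0, 138.0, 398.0, 206.0], 0.69), ([423.0, 246.0, 485.0, 270.0], 0.65), ([450.0, 169.0, 485.0, 218.0], 0.64), ([352.0, 249.0, 408.0, 255.0], 0.47)]
rack [([346.0, 218.0, 408.0, 266.0], 0.63)]
stand [([124.0
[... 616 characters left out ...]
-0.2504424  -0.26154033  1.55989215]
square [([267.0, 261.0, 292.0, 343.0], 0.96), ([142.0, 274.0, 204.0, 349.0], 0.84), ([137.0, 228.0, 203.0, 294.0], 0.82), ([271.0, 211.0, 288.0, 265.0], 0.72), ([219.0, 256.0, 296.0, 302.0], 0.55)]
rack [([218.0, 257.0, 296.0, 298.0], 0.74), ([234.0, 242.0, 269.0, 269.0], 0.43)]
stand [([360.0, 148.0, 446.0, 229.0], 0.64), ([356.0, 242.0, 378.0, 277.0], 0.51)]
post [([413.0, 151.0, 443.0, 209.0], 0.77)]
base_plate [([364.0, 194.0, 446.0, 232.0], 0.75), ([297.0, 196.0, 318.0, 228.0], 0.45)]
bottle1 [([298.0, 200.0, 320.0, 228.0], 0.67), ([358.0, 242.0, 376.0, 276.0], 0.59)]
panel1 [([232.0, 240.0, 272.0, 266.0], 0.91), ([228.0, 227.0, 272.0, 260.0], 0.81)]
```

View pics/top0.png

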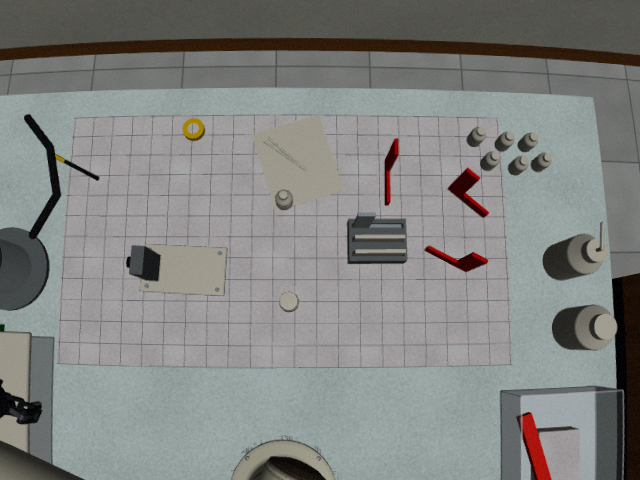

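View pics/scene0.png

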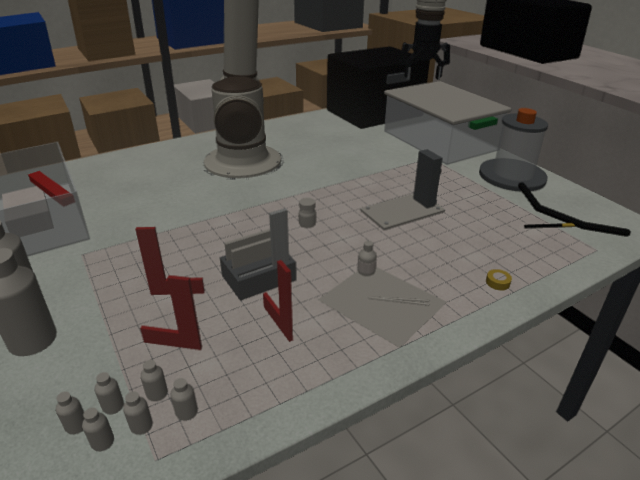

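The grey L in the far rack slot (top image leg at ~(366,220), scene ~(278,240)) is the square. The red L's at top (391,170), (468,190), (457,258) and in the bin at right are decoys. I'll confirm this in a crop and measure from the depth.

```bash
cat > h.py <<'E'
import cv2,numpy as np
def cloud(c):
    h,w=c["depth"].shape
    v,u=np.mgrid[0:h,0:w]
    n=cv2.undistortPoints(np.stack([u,v],-1).reshape(-1,1,2).astype(float),c["camera_matrix"],c["D"]).reshape(h,w,2)
    P=np.dstack([n,np.ones((h,w))])*c["depth"][...,None]
    return (P-c["t"])@c["R"]
def sel(W,c,x,y,z):
    m=(c["depth"]>0)
    for i,r in enumerate((x,y,z)): m&=(W[...,i]>r[0])&(W[...,i]<r[1])
    return W[m]
def rect(p):
    (cx,cy),(w,h),a=cv2.minAreaRect((p[:,:2]*1000).astype(np.float32)); return np.round([cx,cy,w,h,a],1).tolist(),len(p),np.median(p[:,2]).round(4)
E
python3 - <<'E'
from h import *
for n in("top","scene"):
    c=dict(np.load(n+".npz"));W=cloud(c)
    print(n)
    pts={"top":[(378,241),(366,215),(366,220),(380,237),(380,252),(190,270),(144,255),(284,197),(289,300)],"scene":[(278,216),(278,240),(257,285),(400,212),(430,155),(428,180),(367,262),(307,212)]}[n]
    for u,v in pts: print((u,v),W[v,u].round(4))
    r=W[241,378] if n=="top" else r
    X,Y=r[0]+np.array([-.12,.12]),r[1]+np.array([-.12,.12])
    for lab,z in(("rack",(.044,.056)),("pan",(.082,.098)),("sq",(.12,.185)),("sqtop",(.163,.18))):
        p=sel(W,c,X,Y,z)
        if len(p)>3: print(lab,rect(p))
    s=np.array([W[270,190]]) [0] if n=="top" else s
    X,Y=s[0]+np.array([-.15,.15]),s[1]+np.array([-.2,.25])
    for lab,z in(("plate",(.007,.018)),("post",(.03,.14)),("ptop",(.144,.158))):
        p=sel(W,c,X,Y,z)
        if len(p)>3: print(lab,rect(p))
    f=c["frame"]
    cr=f[200:320,110:430] if n=="top" else f[140:310,210:460]
    cv2.imwrite(f"pics/{n}c.png",cv2.resize(cr,None,fx=2.4 if n=="top" else 3,fy=2.4 if n=="top" else 3,interpolation=cv2.INTER_CUBIC))
a=cv2.imread("pics/sceneC.png")
a=cv2.imread("pics/topc.png");b=cv2.imread("pics/scenec.png");b=cv2.resize(b,None,fx=.6,fy=.6)
o=np.zeros((a.shape[0]+b.shape[0],a.shape[1],3),np.uint8);o[:a.shape[0]]=a;o[a.shape[0]:,:b.shape[1]]=b
cv2.imwrite("pics/crop1.png",o);print(o.shape)
E
```

```text
top
(378, 241) [ 0.5629 -0.2146  0.0477]
(366, 215) [ 0.5959 -0.1746  0.1709]
(366, 220) [ 0.5948 -0.1795  0.1259]
(380, 237) [ 0.5643 -0.2133  0.0918]
(380, 252) [ 0.5317 -0.2128  0.0901]
(190, 270) [0.5005 0.2123 0.012 ]
(144, 255) [0.5161 0.2847 0.1425]
(284, 197) [ 0.6565 -0.004   0.0758]
(289, 300) [ 0.4296 -0.0163  0.0669]
rack ([567.0, -213.3, 97.2, 131.8, 0.9], 1622, np.float64(0.0498))
pan ([566.1, -213.0, 111.2, 72.4, 89.7], 448, np.float64(0.0897))
sq ([598.5, -175.6, 9.4, 36.3, 0.3], 166, np.float64(0.1642))
sqtop ([598.6, -176.0, 8.9, 35.6, 1.6], 89, np.float64(0.1699))
plate ([507.8, 234.3, 438.7, 295.3, 86.7], 3420, np.float64(0.0116))
post ([555.5, 165.3, 57.1, 354.0, 22.8], 475, np.float64(0.0965))
ptop ([505.3, 298.5, 29.6, 61.6, 87.1], 395, np.float64(0.1494))
scene
(278, 216) [ 0.6042 -0.1782  0.1631]
(278, 240) [ 0.603  -0.18    0.1075]
(257, 285) [ 0.6151 -0.2374  0.0248]
(400, 212) [0.5137 0.2138 0.0101]
(430, 155) [0.513  0.293  0.1513]
(428, 180) [0.5306 0.2805 0.0926]
(367, 262) [ 0.6793 -0.012   0.039 ]
(307, 212) [ 0.4435 -0.0215  0.044 ]
rack ([569.2, -212.5, 131.5, 100.0, 89.7], 1010, np.float64(0.0503))
pan ([568.0, -212.3, 111.6, 76.7, 89.8], 577, np.float64(0.0882))
sq ([599.9, -175.7, 37.1, 14.1, 89.6], 433, np.float64(0.1478))
sqtop ([599.3, -175.5, 36.6, 12.9, 88.9], 97, np.float64(0.1682))
plate ([505.8, 229.4, 196.7, 117.4, 87.9], 1504, np.float64(0.0113))
post ([514.2, 291.4, 64.6, 53.6, 42.1], 943, np.float64(0.087))
ptop ([507.1, 297.6, 63.2, 32.8, 0.0], 167, np.float64(0.1499))
(594, 768, 3)[ WARN:0@0.532] global loadsave.cpp:275 findDecoder imread_('pics/sceneC.png'): can't open/read file: check file path/integrity
```

View pics/crop1.png

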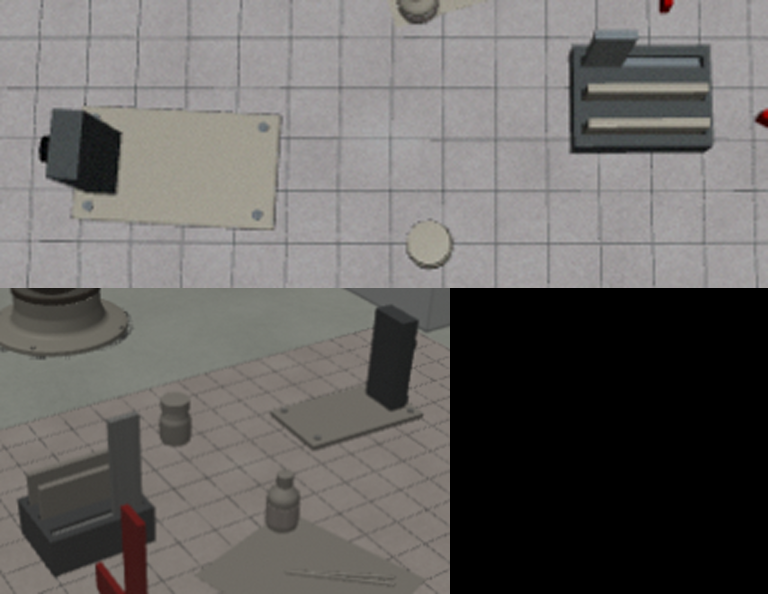

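Confirmed: the grey L sits in the far (+x) slot with its leg at the +y end. The stand is at +y with its post at the +y end. I'll refine the stand's yaw and face, and check the clearance to the nearest red decoy.

```bash
cat >> h.py <<'E'
from scipy.spatial.transform import Rotation as Ro
def goal(x,y,z,yawjaw,o):
    """shift along tool axes + roll from obs to reach TCP x,y,z with tool y along yawjaw (deg, mod 180)"""
    M=Ro.from_euler("xyz",o["tcp_rot"],degrees=True).as_matrix()
    s=M.T@(np.array([x,y,z])-o["ee_pos"])
    d=np.array([np.cos(np.radians(yawjaw)),np.sin(np.radians(yawjaw)),0])
    l=M.T@d; a=np.arctan2(l[2],l[1]); a=(a+np.pi/2)%np.pi-np.pi/2
    return s.round(4),round(a,4),M.round(3)
E
python3 - <<'E'
from h import *
from workcell import bot
for n in("top","scene"):
    c=dict(np.load(n+".npz"));W=cloud(c)
    print(n,"plate",rect(sel(W,c,(.42,.59),(.10,.34),(.008,.016))),"pale z", )
    p=sel(W,c,(.45,.56),(.26,.33),(.145,.156)); print("ptop",rect(p))
    p=sel(W,c,(.485,.525),(.25,.30),(.025,.14))
    for k in range(3):
        A=np.c_[p[:,0]-.505,p[:,2]-.08,np.ones(len(p))];s=np.linalg.lstsq(A,p[:,1],rcond=None)[0];r=p[:,1]-A@s;p=p[abs(r)<.003]
    print("face y=",s[2].round(4),"slope deg",np.degrees(np.arctan(s[:2])).round(2),len(p))
    b=c["frame"].astype(int);m=(b[...,2]>90)&(b[...,2]>2*b[...,1])&(c["depth"]>0)
    q=W[m];q=q[(q[:,0]<.85)&(abs(q[:,1]+.2)<.13)&(q[:,2]>.02)];d=np.hypot(q[:,0]-.599,q[:,1]+.176)
    print("red near",q[d.argsort()[:3]].round(3).tolist(), [q[:,1].min().round(3),q[:,1].max().round(3)])
    p=sel(W,c,(.55,.64),(-.3,-.1),(.16,.18)); print("leg edges y",np.percentile(p[:,1],[2,98]).round(4),"x",np.percentile(p[:,0],[2,98]).round(4))
print(goal(.599,-.176,.24,0,bot.get_obs()))
E
```

```text
top plate ([501.3, 231.4, 156.8, 203.6, 0.5], 3062, np.float64(0.0117)) pale z
ptop ([505.2, 298.5, 28.8, 61.7, 85.7], 381, np.float64(0.1494))
face y= 0.2843 slope deg [-2.13  0.13] 255
red near [[0.658, -0.239, 0.035], [0.66, -0.239, 0.037], [0.659, -0.242, 0.034]] [np.float64(-0.246), np.float64(-0.238)]
leg edges y [-0.1931 -0.1584] x [0.5941 0.6026]
scene plate ([505.3, 229.7, 196.8, 117.2, 87.4], 1448, np.float64(0.0113)) pale z
ptop ([507.1, 297.6, 32.7, 63.2, 89.9], 160, np.float64(0.15))
face y= 0.285 slope deg [-2.67  0.59] 412
red near [[0.661, -0.239, 0.037], [0.66, -0.241, 0.037], [0.66, -0.241, 0.035]] [np.float64(-0.246), np.float64(-0.238)]
leg edges y [-0.1932 -0.158 ] x [0.5944 0.606 ]
(array([-0.0087, -0.4622,  0.6181]), np.float64(1.144), array([[ 0.   ,  0.414,  0.91 ],
       [ 0.   ,  0.91 , -0.414],
       [-1.   ,  0.   ,  0.   ]]))
```

Emit:
apply_moves:
  commands:
    - [0, -0.029, 0.038, 0.09, 1]
    - [0, -0.058, 0.077, 0.18, 1]
    - [0, -0.087, 0.115, 0.28, 1]
    - [0, -0.115, 0.154, 0.38, 1]
    - [0, -0.144, 0.192, 0.48, 1]
    - [0, -0.173, 0.231, 0.57, 1]
    - [0, -0.202, 0.269, 0.67, 1]
    - [0, -0.231, 0.308, 0.76, 1]
    - [0, -0.26, 0.347, 0.86, 1]
    - [0, -0.288, 0.385, 0.96, 1]
    - [0, -0.317, 0.424, 1.05, 1]
    - [0, -0.346, 0.463, 1.144, 1]

```text
time: 2.0
ee_pos: [0.5065, -0.008, 0.2315]
tcp_rot: [97.5, 90.0, 7.3]
wrist_force: [0.9, 1.4, 0.1]
opening: 0.085
```

Run:
```python
from h import *
from workcell import bot
o=bot.get_obs();print(o["time"],o["ee_pos"].round(4),o["q"].round(1),goal(.5985,-.176,.24,0,o))
```

```text
2.0 [ 0.5065 -0.008   0.2315] [-0.9 -1.   3.9 94.9  0.  89.3] (array([-0.0084,  0.0926,  0.1676]), np.float64(-0.004), array([[ 0.001,  1.   , -0.004],
       [ 0.   , -0.004, -1.   ],
       [-1.   ,  0.001, -0.   ]]))
```

Emit:
apply_moves:
  commands:
    - [-0.008, 0.022, 0.042, 0, 0.2]
    - [-0.008, 0.044, 0.084, 0, 0.2]
    - [-0.008, 0.068, 0.126, -0.004, 0.2]
    - [-0.008, 0.0926, 0.1676, -0.004, 0.2]
    - [-0.008, 0.0926, 0.1676, -0.004, 0.2]
    - [-0.008, 0.0926, 0.1676, -0.004, 0.2]
    - [-0.008, 0.0926, 0.1676, -0.004, 0.2]
    - [-0.008, 0.0926, 0.1676, -0.004, 0.2]

```text
time: 2.8
ee_pos: [0.5982, -0.1749, 0.2405]
tcp_rot: [85.8, 89.9, -4.2]
wrist_force: [0.3, 1.1, 0.8]
opening: 0.0512
```

Run:
```python
from h import *
from workcell import bot,cams
c=cams.camera("top");W=cloud(c);o=bot.get_obs();print(o["time"],o["ee_pos"].round(4),o["opening"],goal(.5985,-.176,.111,0,o))
cv2.imwrite("pics/top2.png",cv2.resize(c["frame"][150:300,290:490],None,fx=3,fy=3))
```

```text
2.85 [ 0.5982 -0.1749  0.2406] 0.05104406412849504 (array([0.1296, 0.    , 0.0011]), np.float64(0.0014), array([[ 0.002,  1.   ,  0.001],
       [-0.   ,  0.001, -1.   ],
       [-1.   ,  0.002,  0.   ]]))
```

View pics/top2.png

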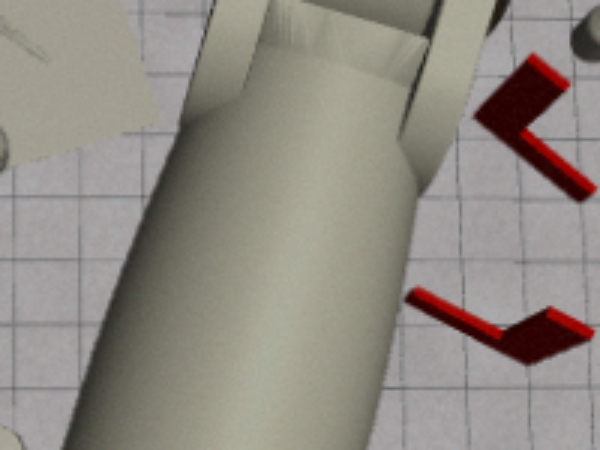

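The arm hides the rack in the top view. The pose agrees to about 1 mm, so I'm descending, then closing.

Emit:
apply_moves:
  commands:
    - [0.03, 0, 0.001, 0, 0.2]
    - [0.06, 0, 0.001, 0, 0.2]
    - [0.09, 0, 0.001, 0, 0.2]
    - [0.115, 0, 0.001, 0, 0.2]
    - [0.1296, 0, 0.001, 0, 0.2]
    - [0.1296, 0, 0.001, 0, 0.2]
    - [0.1296, 0, 0.001, 0, 0.2]
    - [0.1296, 0, 0.001, 0, 0.2]

```text
time: 3.65
ee_pos: [0.5993, -0.176, 0.1129]
tcp_rot: [77.8, 89.7, -12.1]
wrist_force: [0.0, 0.4, -0.3]
opening: 0.0515
```

Emit:
apply_moves:
  commands:
    - [0, 0, 0, 0, -1]
    - [0, 0, 0, 0, -1]
    - [0, 0, 0, 0, -1]
    - [0, 0, 0, 0, -1]
    - [0, 0, 0, 0, -1]
    - [0, 0, 0, 0, -1]
    - [0, 0, 0, 0, -1]
    - [0, 0, 0, 0, -1]
    - [0, 0, 0, 0, -1]
    - [0, 0, 0, 0, -1]
  newtons: 70

```text
time: 4.65
ee_pos: [0.5987, -0.1761, 0.1136]
tcp_rot: [71.4, 89.8, -18.6]
wrist_force: [-4.0, 0.5, 5.3]
opening: 0.0073
```

Run:
```python
from h import *
from workcell import bot,cams
c=cams.camera("scene");o=bot.get_obs();print(o["time"],o["ee_pos"].round(4),o["tcp_rot"],o["opening"],o["wrist_force"],o["torque"])
cv2.imwrite("pics/s2.png",cv2.resize(c["frame"][150:350,180:380],None,fx=3,fy=3))
```

```text
4.7 [ 0.5987 -0.1761  0.1136] [ 72.06705258  89.76905024 -17.84970631] 0.007086240696946518 [-4.54254306 -0.5708899   5.46153708] [0.05775778 1.22432933 0.06365576]
```

View pics/s2.png

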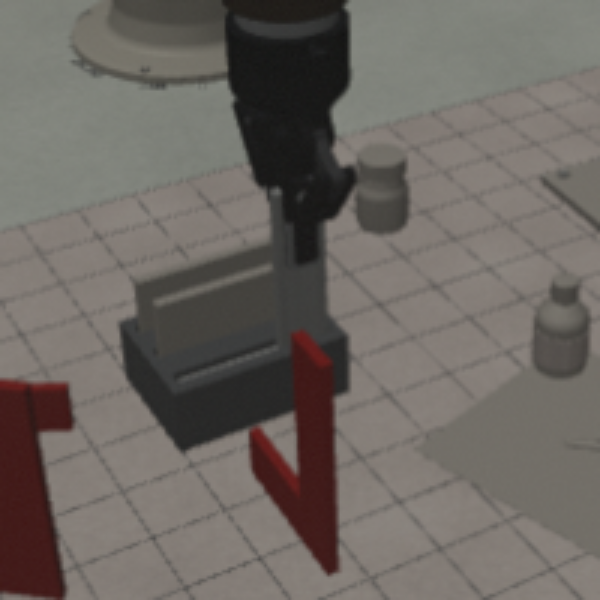

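The fingers hold the leg (crop ~(300,230)). I'm lifting it straight up.

Emit:
apply_moves:
  commands:
    - [-0.006, 0, 0, 0, -1]
    - [-0.015, 0, 0, 0, -1]
    - [-0.025, 0, 0, 0, -1]
    - [-0.036, 0, 0, 0, -1]
    - [-0.048, 0, 0, 0, -1]
    - [-0.062, 0, 0, 0, -1]
    - [-0.08, 0, 0, 0, -1]
    - [-0.1, 0, 0, 0, -1]
    - [-0.12, 0, 0, 0, -1]
    - [-0.125, 0, 0, 0, -1]
    - [-0.125, 0, 0, 0, -1]
    - [-0.125, 0, 0, 0, -1]

```text
time: 5.9
ee_pos: [0.5981, -0.1759, 0.2378]
tcp_rot: [71.6, 89.8, -18.3]
wrist_force: [0.2, -0.5, -2.4]
opening: 0.0069
```

Run:
```python
from h import *
from workcell import bot,cams
c=cams.camera("scene");W=cloud(c);o=bot.get_obs();print(o["time"],o["ee_pos"].round(4),o["opening"],o["wrist_force"],o["torque"])
p=sel(W,c,(.575,.63),(-.29,-.14),(.11,.29));print("low z/y",np.percentile(p[:,2],[1,50]),np.percentile(p[:,1],[1,99]))
cv2.imwrite("pics/s3.png",cv2.resize(c["frame"][130:330,180:380],None,fx=3,fy=3))
e=o["ee_pos"]
print(goal(.507,.25-.037,e[2],-2.4,o))
```

```text
5.95 [ 0.598  -0.1759  0.2374] 0.007356417837477169 [-0.48176257  1.6161911  -2.30062043] [-0.00260151 -0.01583567  0.02375746]
low z/y [0.13465879 0.17229575] [-0.26686151 -0.1573006 ]
(array([-0.0005, -0.0904, -0.389 ]), np.float64(0.0433), array([[ 0.002,  1.   ,  0.001],
       [-0.001,  0.001, -1.   ],
       [-1.   ,  0.002,  0.001]]))
```

View pics/s3.png

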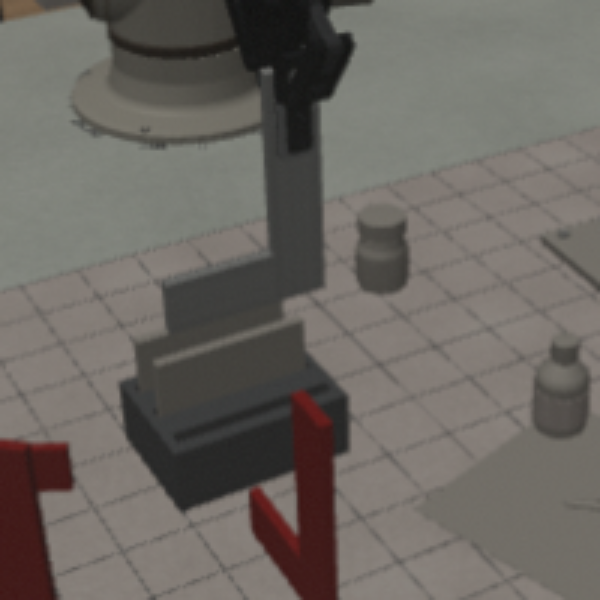

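It came out straight and level: the bottom is ~134 mm up and both panels are still in the rack. I'm carrying it over to the stand, stopping ~22 mm short of the post.

Emit:
apply_moves:
  commands:
    - [0, -0.003, -0.014, 0.002, -1]
    - [0, -0.009, -0.042, 0.006, -1]
    - [0, -0.017, -0.08, 0.01, -1]
    - [0, -0.027, -0.124, 0.015, -1]
    - [0, -0.036, -0.168, 0.02, -1]
    - [0, -0.046, -0.212, 0.025, -1]
    - [0, -0.055, -0.256, 0.03, -1]
    - [0, -0.064, -0.3, 0.035, -1]
    - [0, -0.073, -0.338, 0.038, -1]
    - [0, -0.08, -0.37, 0.041, -1]
    - [0, -0.085, -0.393, 0.043, -1]
    - [0, -0.089, -0.41, 0.043, -1]

```text
time: 7.15
ee_pos: [0.5069, 0.236, 0.2361]
tcp_rot: [52.4, 89.9, -39.9]
wrist_force: [-0.6, 0.2, -2.4]
opening: 0.0072
```

Emit:
apply_moves:
  commands:
    - [0, 0, 0, 0, -1]
    - [0, 0, 0, 0, -1]
    - [0, 0, 0, 0, -1]

```text
time: 7.45
ee_pos: [0.5067, 0.2355, 0.2358]
tcp_rot: [33.5, 89.9, -58.8]
wrist_force: [-0.6, -0.3, -0.8]
opening: 0.0073
```

Run:
```python
from h import *
from workcell import bot,cams
c=cams.camera("scene");W=cloud(c);o=bot.get_obs();print(o["time"],o["ee_pos"].round(4),o["opening"],o["wrist_force"],o["torque"])
p=sel(W,c,(.47,.56),(.13,.27),(.11,.2));print("low z/y",np.percentile(p[:,2],[1,50]),np.percentile(p[:,1],[1,99]),rect(p))
p=sel(W,c,(.485,.53),(.272,.30),(.025,.1));print("face",np.median(p[:,1]))
e=o["ee_pos"]
print(goal(.507,.2445,.119,-2.4,o))
cv2.imwrite("pics/s4.png",cv2.resize(c["frame"][80:280,310:510],None,fx=3,fy=3))
```

```text
7.5 [0.5069 0.2354 0.236 ] 0.007210518028130571 [-0.55582801 -0.75065149 -1.50965914] [ 0.00812578 -0.00659736 -0.01550323]
low z/y [0.1323835  0.15783352] [0.14331104 0.25345144] ([509.3, 199.1, 115.2, 15.3, 87.4], 727, np.float64(0.1578))
face 0.2847163308874008
(array([ 0.117 , -0.0004, -0.0093]), np.float64(0.0012), array([[ 0.001,  0.999, -0.041],
       [-0.001, -0.041, -0.999],
       [-1.   ,  0.001,  0.001]]))
```

View pics/s4.png

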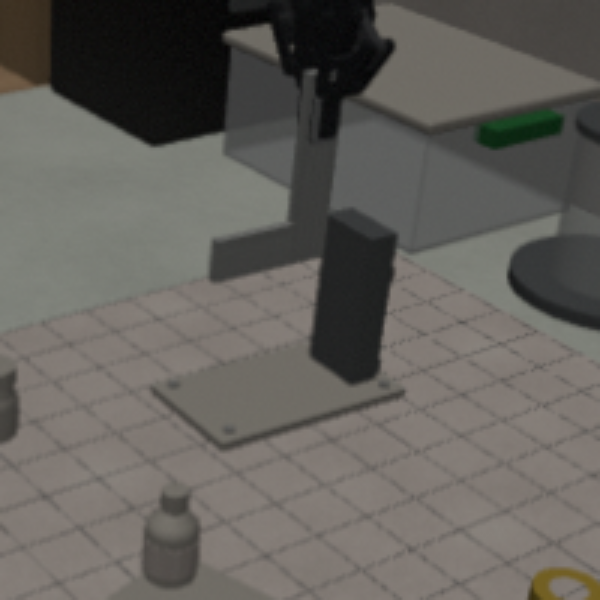

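It's aligned with the stand (leg ~31 mm from the face). I'm lowering to ~4 mm above the plate.

Emit:
apply_moves:
  commands:
    - [0.012, 0, 0, 0, -1]
    - [0.03, 0, 0, 0, -1]
    - [0.05, 0, 0, 0, -1]
    - [0.07, 0, 0, 0, -1]
    - [0.088, 0, 0, 0, -1]
    - [0.102, 0, 0, 0, -1]
    - [0.11, 0, 0, 0, -1]
    - [0.115, 0, 0, 0, -1]
    - [0.116, 0, 0, 0, -1]
    - [0.116, 0, 0, 0, -1]

```text
time: 8.5
ee_pos: [0.5073, 0.2353, 0.1205]
tcp_rot: [64.4, 89.9, -27.9]
wrist_force: [0.2, -0.6, -1.3]
opening: 0.007
```

Emit:
apply_moves:
  commands:
    - [0.001, 0, 0, 0, -1]
    - [0.002, 0, 0, 0, -1]
    - [0.003, 0, 0, 0, -1]
    - [0.004, 0, 0, 0, -1]
    - [0.005, 0, 0, 0, -1]
    - [0.005, 0, 0, 0, -1]

```text
time: 9.1
ee_pos: [0.5073, 0.2354, 0.1156]
tcp_rot: [72.6, 89.9, -19.8]
wrist_force: [0.6, 0.2, -1.2]
opening: 0.0073
```

Emit:
apply_moves:
  commands:
    - [0.0005, 0, 0, 0, -1]
    - [0.001, 0, 0, 0, -1]
    - [0.0015, 0, 0, 0, -1]
    - [0.002, 0, 0, 0, -1]
    - [0.002, 0, 0, 0, -1]

```text
time: 9.6
ee_pos: [0.5076, 0.2355, 0.1155]
tcp_rot: [94.4, 89.8, 2.1]
wrist_force: [-2.7, -1.4, 13.1]
opening: 0.0072
```

Contact with the plate at z = 0.1155, with a 13 N upward reaction. I'm now sliding towards the post with a light down push.

Emit:
apply_moves:
  commands:
    - [0.0008, 0, -0.003, 0, -1]
    - [0.0008, 0, -0.006, 0, -1]
    - [0.0008, 0, -0.009, 0, -1]
    - [0.0008, 0, -0.012, 0, -1]
    - [0.0008, 0, -0.015, 0, -1]
    - [0.0008, 0, -0.018, 0, -1]
    - [0.0008, 0, -0.021, 0, -1]
    - [0.0008, 0, -0.024, 0, -1]
    - [0.0008, 0, -0.026, 0, -1]
    - [0.0008, 0, -0.026, 0, -1]

```text
time: 10.6
ee_pos: [0.5092, 0.2609, 0.1157]
tcp_rot: [78.3, 89.7, -14.0]
wrist_force: [-0.9, -5.7, 9.0]
opening: 0.0073
```

Emit:
apply_moves:
  commands:
    - [0.0008, 0, -0.001, 0, -1]
    - [0.0008, 0, -0.002, 0, -1]
    - [0.0008, 0, -0.003, 0, -1]
    - [0.0008, 0, -0.004, 0, -1]
    - [0.0008, 0, -0.0045, 0, -1]

```text
time: 11.1
ee_pos: [0.5098, 0.2651, 0.1157]
tcp_rot: [76.6, 89.6, -15.8]
wrist_force: [-0.7, -4.5, 7.4]
opening: 0.0072
```

Emit:
apply_moves:
  commands:
    - [0.0012, 0, -0.0007, 0, -1]
    - [0.0012, 0, -0.0014, 0, -1]
    - [0.0012, 0, -0.0021, 0, -1]
    - [0.0015, 0, -0.0028, 0, -1]
    - [0.0015, 0, -0.0032, 0, -1]
    - [0.0015, 0, -0.0032, 0, -1]

```text
time: 11.7
ee_pos: [0.51, 0.2661, 0.1158]
tcp_rot: [55.3, 89.4, -37.2]
wrist_force: [-3.9, -14.9, 15.3]
opening: 0.0071
```

Run:
```python
from h import *
from workcell import bot
o=bot.get_obs();print(o["time"],o["ee_pos"].round(4),o["wrist_force"].round(1),o["torque"].round(2),goal(*o["ee_pos"],-2.4,o))
```

```text
11.7 [0.51   0.2661 0.1158] [ -3.9 -14.9  15.3] [-3.47  1.05 -0.02] (array([0., 0., 0.]), np.float64(-0.001), array([[ 0.008,  0.999, -0.043],
       [-0.006, -0.043, -0.999],
       [-1.   ,  0.009,  0.006]]))
```

Both faces are in contact at ~15 N each. I'm firming up slightly and taking out the sideways push.

Emit:
apply_moves:
  commands:
    - [0.002, -0.0005, -0.002, -0.001, -1]
    - [0.0025, -0.0007, -0.0025, -0.001, -1]
    - [0.003, -0.001, -0.003, -0.001, -1]
    - [0.003, -0.001, -0.003, -0.001, -1]
    - [0.003, -0.001, -0.003, -0.001, -1]
    - [0.003, -0.001, -0.003, -0.001, -1]

```text
time: 12.3
ee_pos: [0.5101, 0.2661, 0.1157]
tcp_rot: [49.6, 89.1, -42.9]
wrist_force: [-3.5, -21.3, 23.5]
opening: 0.0072
```

Run:
```python
from h import *
from workcell import bot,cams
cs=[cams.camera("scene") for _ in range(6)];c=cs[0];c["depth"]=np.median([k["depth"] for k in cs],0);W=cloud(c)
o=bot.get_obs();print(o["time"],o["ee_pos"].round(4),o["wrist_force"].round(1),o["torque"].round(2),o["opening"],goal(*o["ee_pos"],-2.4,o))
p=sel(W,c,(.495,.53),(.13,.29),(.02,.09))
# inner leg edge & foot top lines from seen +x face
np.savez("last.npz",**c)
f=c["frame"]
cv2.imwrite("pics/s5.png",cv2.resize(f[120:240,350:470],None,fx=5,fy=5,interpolation=cv2.INTER_CUBIC))
t=cams.camera("top");Wt=cloud(t);print("top leg vis",len(sel(Wt,t,(.49,.53),(.2,.29),(.155,.18))))
for n in("bottle1","bottle2"): print(n,[np.round(d["rect"]).tolist() for d in cams.spot_in(n,"scene")[:2]])
```

```text
12.6 [0.51   0.2661 0.1157] [ -4.  -21.   24.1] [-4.33  1.25 -0.05] 0.007136349505217247 (array([0., 0., 0.]), np.float64(-0.0025), array([[ 0.012,  0.999, -0.044],
       [-0.011, -0.044, -0.999],
       [-1.   ,  0.012,  0.011]]))
top leg vis 20
bottle1 [[296.0, 200.0, 320.0, 227.0], [357.0, 242.0, 376.0, 278.0]]
bottle2 [[296.0, 200.0, 320.0, 227.0], [357.0, 242.0, 376.0, 278.0]]
```

View pics/s5.png

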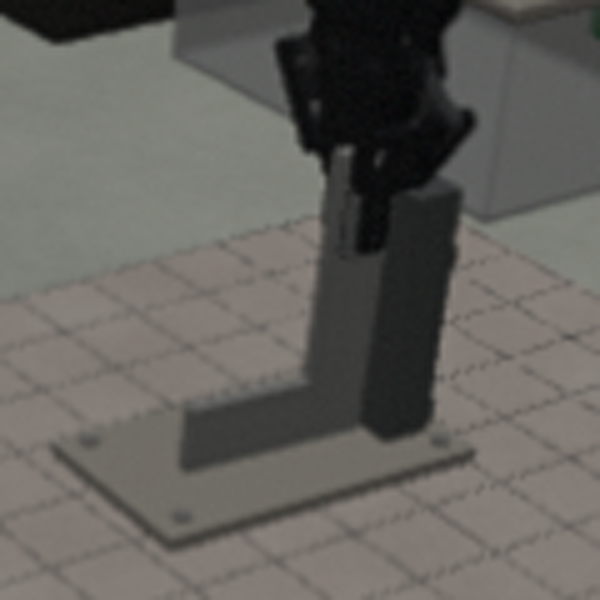

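It looks flush in the picture, but the wrist has deflected ~0.6° and may be holding the square slightly tilted. I'll measure the square's tilt from its edges.

```bash
cat > tilt.py <<'E'
from h import *
def proj(c,X):
    return cv2.projectPoints(np.asarray(X,float),cv2.Rodrigues(c["R"])[0],c["t"],c["camera_matrix"],c["D"])[0].reshape(-1,2)
def edge(c,g,A,B,hw=3.5):
    """fit real edge near projected segment A-B; returns offset px at both ends (normal direction)"""
    a,b=proj(c,[A,B]);d=(b-a)/np.linalg.norm(b-a);n=np.array([-d[1],d[0]])
    s=np.linspace(-hw,hw,71);ts=np.linspace(0,1,40)
    off=[]
    for t in ts:
        q=a+t*(b-a)+s[:,None]*n
        v=cv2.remap(g,q[:,0].astype(np.float32).reshape(1,-1),q[:,1].astype(np.float32).reshape(1,-1),cv2.INTER_CUBIC)[0]
        w=np.abs(np.gradient(cv2.GaussianBlur(v.reshape(1,-1),(0,0),5)[0]));w=np.clip(w-.4*w.max(),0,None);off.append((w*s).sum()/w.sum())
    off=np.array(off);k=abs(off-np.median(off))<1
    s_,i=np.polyfit(ts[k],off[k],1);r=np.std(off[k]-np.polyval([s_,i],ts[k]))
    return np.round([i,i+s_],2),"angle mrad",round(1000*s_/np.linalg.norm(b-a),1),"res",r.round(2),"len",np.linalg.norm(b-a).round(1)
def run(cams,N=10):
    cs=[cams.camera("scene") for _ in range(N)];c=cs[0]
    g=np.mean([k["frame"].astype(np.float32).mean(2) for k in cs],0).astype(np.float32)
    y=np.radians(-2.4);R=np.array([[np.cos(y),-np.sin(y)],[np.sin(y),np.cos(y)]]);o=np.array([.5055,.2297])
    def w(px,py,pz): return [*(o+R@[px/1000,py/1000]),pz/1000]
    xs=2.5+4   # square +x face in stand frame
    for lab,A,B in(("foot top",w(xs,-50,48),w(xs,10,48)),("foot bottom",w(xs,-50,12),w(xs,45,12)),("leg inner",w(xs,19,55),w(xs,19,105)),
      ("post side far edge",w(30,83,30),w(30,83,140)),("leg/post",w(xs,55,30),w(xs,55,105)),("plate +x edge",w(55,-85,12),w(55,85,12)),("foot tip",w(xs,-55,14),w(xs,-55,46))):
        print(lab,*edge(c,g,A,B))
E
python3 - <<'E'
from tilt import *
from workcell import bot,cams
run(cams)
E
```

```text
foot top [-0.41  0.16] angle mrad 29.0 res 0.11 len 19.9
foot bottom [-0.34  0.49] angle mrad 27.2 res 0.03 len 30.8
leg inner [-1.8  -1.46] angle mrad 19.0 res 0.12 len 17.8
post side far edge [-0.37 -0.26] angle mrad 2.9 res 0.27 len 39.1
leg/post [0.02 0.6 ] angle mrad 22.0 res 0.08 len 26.2
plate +x edge [1.19 1.35] angle mrad 2.9 res 0.15 len 55.9
foot tip [-1.83 -1.88] angle mrad -5.0 res 0.16 len 11.1
```

The edges do show a tilt: the square's edges are ~20–25 mrad off (foot tip up, leg leaning onto the post) while post and plate are ~3 mrad off. The sliding friction and wrist compliance caused it. I'll drag it back a little, which also unwinds the wrist deflection. Then I'll let go so it stands flat, regrip lower, and press again.

Emit:
apply_moves:
  commands:
    - [0.002, 0, 0.002, 0, -1]
    - [0.003, 0, 0.004, 0, -1]
    - [0.003, 0, 0.006, 0, -1]
    - [0.003, 0, 0.008, 0, -1]
  newtons: 120

```text
time: 13.65
ee_pos: [0.5107, 0.2604, 0.1156]
tcp_rot: [74.5, 89.1, -18.0]
wrist_force: [-2.4, 10.4, 22.0]
opening: 0.0067
```

Run:
```python
from tilt import *
from workcell import bot
o=bot.get_obs();print(o["time"],o["ee_pos"].round(4),o["wrist_force"].round(1),o["torque"].round(2),o["opening"],goal(*o["ee_pos"],-2.4,o))
```

```text
13.65 [0.5107 0.2604 0.1156] [-2.4 10.4 22. ] [ 2.58  0.42 -0.03] 0.0067006863261023335 (array([0., 0., 0.]), np.float64(-0.0015), array([[ 0.016,  0.999, -0.043],
       [-0.005, -0.043, -0.999],
       [-1.   ,  0.016,  0.004]]))
```

Emit:
apply_moves:
  commands:
    - [0.0008, 0.003, 0.001, 0, -1]
    - [0.0008, 0.006, 0.001, 0, -1]
    - [0.0008, 0.009, 0.001, 0, -1]

```text
time: 13.95
ee_pos: [0.5188, 0.2593, 0.1156]
tcp_rot: [76.1, 89.2, -16.4]
wrist_force: [-10.4, 0.3, 15.3]
opening: 0.0066
```

Run:
```python
from tilt import *
from workcell import bot
o=bot.get_obs();print(o["time"],o["ee_pos"].round(4),o["wrist_force"].round(1),o["torque"].round(2),o["opening"],goal(*o["ee_pos"],-2.4,o))
```

```text
13.95 [0.5188 0.2593 0.1156] [-10.4   0.3  15.3] [ 0.2   3.53 -0.04] 0.006568183937452154 (array([0., 0., 0.]), np.float64(-0.0011), array([[ 0.014,  0.999, -0.043],
       [-0.004, -0.043, -0.999],
       [-1.   ,  0.014,  0.003]]))
```

Emit:
apply_moves:
  commands:
    - [-0.0003, 0.003, 0.001, 0, -1]
    - [-0.0003, 0.006, 0.001, 0, -1]
    - [-0.0003, 0.009, 0.001, 0, -1]

```text
time: 14.25
ee_pos: [0.5278, 0.2578, 0.1157]
tcp_rot: [74.0, 89.2, -18.5]
wrist_force: [-1.3, 0.4, 1.2]
opening: 0.0066
```

Emit:
apply_moves:
  commands:
    - [-0.0005, 0.003, 0.002, 0, -1]
    - [-0.0005, 0.006, 0.004, 0, -1]

```text
time: 14.45
ee_pos: [0.5339, 0.2533, 0.1157]
tcp_rot: [71.5, 89.2, -21.0]
wrist_force: [-0.4, -0.3, -2.8]
opening: 0.0063
```

Run:
```python
from tilt import *
from workcell import bot
o=bot.get_obs();print(o["time"],o["ee_pos"].round(4),o["wrist_force"].round(1),o["torque"].round(2),o["opening"],goal(*o["ee_pos"],-2.4,o))
```

```text
14.45 [0.5339 0.2533 0.1157] [-0.4 -0.3 -2.8] [ 0.05 -0.04  0.04] 0.0063104550260151175 (array([0., 0., 0.]), np.float64(-0.0012), array([[ 0.013,  0.999, -0.043],
       [-0.005, -0.043, -0.999],
       [-1.   ,  0.013,  0.004]]))
```

Unloaded now, with a residual lean of ~0.013 rad in the tool. I'll lift quickly clear of everything to see whether the motion lag unwinds it.

Emit:
apply_moves:
  commands:
    - [-0.03, 0, 0.003, 0, -1]
    - [-0.07, 0, 0.005, 0, -1]

```text
time: 14.65
ee_pos: [0.5321, 0.2477, 0.1839]
tcp_rot: [52.1, 89.4, -40.4]
wrist_force: [1.5, 1.1, -1.2]
opening: 0.0066
```

```bash
cat > st.py <<'E'
from tilt import *
from workcell import bot
o=bot.get_obs();print(o["time"],o["ee_pos"].round(4),o["wrist_force"].round(1),o["opening"],o["q"].round(2),goal(*o["ee_pos"],-2.4,o)[1:])
E
python3 st.py
```

```text
14.65 [0.5321 0.2477 0.1839] [ 1.5  1.1 -1.2] 0.00659868128687973 [ 25.24   9.08   9.33  89.99  -0.59 117.73] (np.float64(-0.0016), array([[ 0.009,  0.999, -0.043],
       [-0.007, -0.043, -0.999],
       [-1.   ,  0.009,  0.007]]))
```

Emit:
apply_moves:
  commands:
    - [-0.04, 0, 0, 0, -1]
    - [-0.085, 0, 0, 0, -1]

```text
time: 14.85
ee_pos: [0.5313, 0.2477, 0.2694]
tcp_rot: [43.4, 89.4, -49.2]
wrist_force: [1.2, 1.0, -1.4]
opening: 0.0067
```

```bash
python3 st.py
```

```text
14.85 [0.5313 0.2477 0.2694] [ 1.2  1.  -1.4] 0.0067485751574716535 [ 25.29  11.04  21.11  99.91  -0.61 117.81] (np.float64(-0.0021), array([[ 0.007,  0.999, -0.044],
       [-0.008, -0.044, -0.999],
       [-1.   ,  0.008,  0.008]]))
```

Run:
```python
from tilt import *
from workcell import bot
o=bot.get_obs();print(goal(.5075,.259,.2,-2.4,o)[:2],goal(.5075,.259,.118,-2.4,o)[:2])
```

```text
(array([ 0.0691, -0.0248, -0.0108]), np.float64(-0.0021)) (array([ 0.1511, -0.0254, -0.0115]), np.float64(-0.0021))
```

Emit:
apply_moves:
  commands:
    - [0, -0.01, -0.004, -0.002, -1]
    - [0.02, -0.02, -0.008, -0.002, -1]
    - [0.05, -0.025, -0.011, -0.002, -1]
    - [0.08, -0.025, -0.011, -0.002, -1]
    - [0.11, -0.025, -0.011, -0.002, -1]
    - [0.132, -0.025, -0.0115, -0.002, -1]
    - [0.144, -0.0254, -0.0115, -0.002, -1]
    - [0.149, -0.0254, -0.0115, -0.002, -1]
    - [0.151, -0.0254, -0.0115, -0.002, -1]
    - [0.151, -0.0254, -0.0115, -0.002, -1]
    - [0.151, -0.0254, -0.0115, -0.002, -1]

```text
time: 15.95
ee_pos: [0.5081, 0.2592, 0.1192]
tcp_rot: [51.4, 89.3, -41.0]
wrist_force: [-0.2, -0.5, -1.2]
opening: 0.0067
```

```bash
python3 st.py
```

```text
15.95 [0.5081 0.2592 0.1192] [-0.2 -0.5 -1.2] 0.006723382550161633 [ 27.34   6.73  -0.41  82.61  -0.62 119.75] (np.float64(-0.0001), array([[ 0.009,  0.999, -0.042],
       [-0.008, -0.042, -0.999],
       [-1.   ,  0.009,  0.007]]))
```

Emit:
apply_moves:
  commands:
    - [0.002, 0, 0, 0, -1]
    - [0.004, 0, 0, 0, -1]
    - [0.005, 0, 0.002, 0, -1]
    - [0.0055, 0, 0.005, 0, -1]
    - [0.0055, 0, 0.008, 0, -1]

```text
time: 16.45
ee_pos: [0.5087, 0.2525, 0.1157]
tcp_rot: [73.4, 89.3, -18.9]
wrist_force: [-1.1, 0.1, 2.5]
opening: 0.0067
```

Emit:
apply_moves:
  commands:
    - [0.001, 0, 0.003, 0, -1]
    - [0.001, 0, 0.006, 0, -1]

```text
time: 16.65
ee_pos: [0.509, 0.2471, 0.1156]
tcp_rot: [83.3, 89.2, -9.0]
wrist_force: [-0.3, 6.5, 14.5]
opening: 0.0066
```

```bash
python3 st.py
```

```text
16.65 [0.509  0.2471 0.1156] [-0.3  6.5 14.5] 0.006572777235863147 [ 26.13   5.72  -1.91  81.72  -0.46 118.47] (np.float64(0.001), array([[ 0.014,  0.999, -0.041],
       [-0.002, -0.041, -0.999],
       [-1.   ,  0.014,  0.002]]))
```

Releasing so that it stands flat. Small opening only.

Emit:
apply_moves:
  commands:
    - [-0.0005, 0, 0, 0, -0.8]
    - [-0.0005, 0, 0, 0, -0.6]
    - [-0.0005, 0, 0, 0, -0.5]
    - [-0.0005, 0, 0, 0, -0.5]
    - [-0.0005, 0, 0, 0, -0.5]

```text
time: 17.15
ee_pos: [0.5089, 0.2471, 0.1159]
tcp_rot: [81.7, 89.2, -10.6]
wrist_force: [-0.3, 0.2, -0.7]
opening: 0.0214
```

```bash
python3 st.py
cat >> tilt.py <<'E'
def run2(cams,dy,dx=2.5,N=8):
    cs=[cams.camera("scene") for _ in range(N)];c=cs[0]
    g=np.mean([k["frame"].astype(np.float32).mean(2) for k in cs],0).astype(np.float32)
    y=np.radians(-2.4);R=np.array([[np.cos(y),-np.sin(y)],[np.sin(y),np.cos(y)]]);o=np.array([.5055,.2297])
    def w(px,py,pz): return [*(o+R@[px/1000,(py+dy)/1000]),pz/1000]
    xs=dx+4
    for lab,A,B in(("foot top",w(xs,-50,48),w(xs,10,48)),("foot bottom",w(xs,-50,12),w(xs,45,12)),("leg inner",w(xs,19,55),w(xs,19,100)),("leg outer",w(xs,55,30),w(xs,55,100)),("foot tip",w(xs,-55,14),w(xs,-55,46))):
        print(lab,*edge(c,g,A,B))
    return c
E
python3 - <<'E'
from tilt import *
from workcell import cams
c=run2(cams,-19)
cv2.imwrite("pics/s6.png",cv2.resize(c["frame"][120:240,350:470],None,fx=5,fy=5,interpolation=cv2.INTER_CUBIC))
E
```

```text
17.15 [0.5089 0.2471 0.1159] [-0.3  0.2 -0.7] 0.02135018209742381 [ 26.13   5.74  -1.87  81.77  -0.47 118.47] (np.float64(0.001), array([[ 0.013,  0.999, -0.041],
       [-0.003, -0.041, -0.999],
       [-1.   ,  0.014,  0.002]]))
foot top [1.02 0.95] angle mrad -3.4 res 0.06 len 20.1
foot bottom [0.98 0.68] angle mrad -9.9 res 0.03 len 31.2
leg inner [-1.26 -1.21] angle mrad 3.3 res 0.07 len 16.0
leg outer [0.67 0.71] angle mrad 1.7 res 0.07 len 24.5
foot tip [-0.88 -1.04] angle mrad -14.8 res 0.06 len 11.1
```

View pics/s6.png

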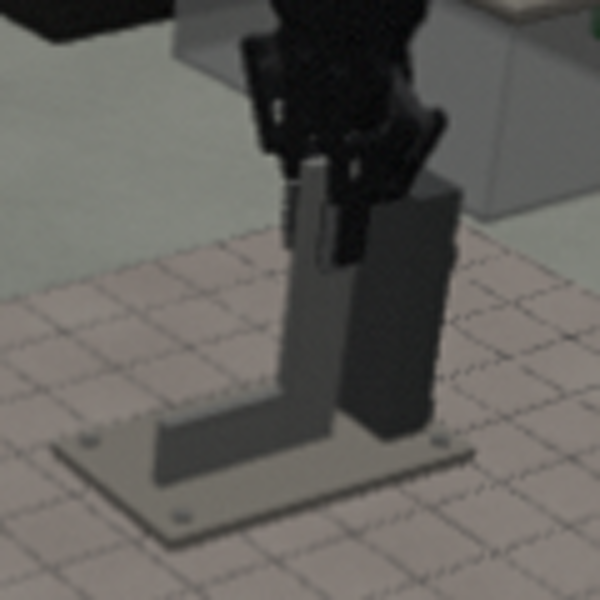

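It now stands flat (leg edges within 2–3 mrad, which is the reference for "upright"). A quick lift with the empty hand will unwind the tool's lean, then I'll come back and regrip lower.

Emit:
apply_moves:
  commands:
    - [-0.035, 0, 0, 0, -0.5]
    - [-0.075, 0, 0, 0, -0.5]

```text
time: 17.75
ee_pos: [0.5071, 0.2468, 0.1905]
tcp_rot: [73.4, 89.3, -19.0]
wrist_force: [1.5, 0.6, 0.4]
opening: 0.0215
```

Emit:
apply_moves:
  commands:
    - [-0.04, 0, 0, 0, -0.5]
    - [-0.08, 0, 0, 0, -0.5]

```text
time: 17.95
ee_pos: [0.5059, 0.247, 0.2721]
tcp_rot: [73.2, 89.3, -19.2]
wrist_force: [0.9, 0.5, -0.3]
opening: 0.0213
```

```bash
python3 st.py;python3 - <<'E'
from tilt import *
from workcell import bot
o=bot.get_obs();print(goal(.5075,.2471,.106,-2.4,o)[:2],goal(.509,.2471,.106,-2.4,o)[:2])
c=dict(np.load("last.npz"))
from workcell import cams
c=cams.camera("scene");W=cloud(c)
p=sel(W,c,(.48,.54),(.22,.275),(.06,.168));print("leg +x face x",np.median(p[:,0]),"top",rect(sel(W,c,(.48,.54),(.21,.275),(.165,.18))))
t=cams.camera("top");W=cloud(t);p=sel(W,t,(.48,.54),(.21,.275),(.16,.18));print(len(p));len(p)>3 and print(rect(p))
E
```

```text
17.95 [0.5059 0.247  0.2721] [ 0.9  0.5 -0.3] 0.021275835379147085 [ 26.26   7.48  17.39  99.45  -0.47 118.61] (np.float64(0.0009), array([[ 0.011,  0.999, -0.041],
       [-0.004, -0.041, -0.999],
       [-1.   ,  0.011,  0.003]]))
(array([ 0.1661, -0.0002, -0.0007]), np.float64(0.0009)) (array([ 0.1661,  0.0013, -0.0008]), np.float64(0.0009))
leg +x face x 0.5146202752953313 top ([513.0, 244.9, 12.8, 38.4, 1.1], 58, np.float64(0.1708))
79
([511.6, 245.2, 36.4, 8.0, 88.3], 79, np.float64(0.1706))
```

Emit:
apply_moves:
  commands:
    - [-0.05, 0, 0, 0, -0.5]

```text
time: 18.15
ee_pos: [0.5043, 0.2466, 0.313]
tcp_rot: [41.4, 89.5, -50.9]
wrist_force: [0.9, 1.4, -0.2]
opening: 0.0213
```

Emit:
apply_moves:
  commands:
    - [-0.05, 0, 0, 0, -0.5]

```text
time: 18.25
ee_pos: [0.5031, 0.2465, 0.3634]
tcp_rot: [26.4, 89.5, -65.9]
wrist_force: [1.6, 0.6, 1.5]
opening: 0.0211
```

Emit:
apply_moves:
  commands:
    - [-0.05, 0, 0, 0, -0.5]

```text
time: 18.35
ee_pos: [0.5029, 0.2468, 0.4078]
tcp_rot: [22.3, 89.5, -70.1]
wrist_force: [1.5, 0.5, 0.5]
opening: 0.0215
```

```bash
python3 st.py;python3 - <<'E'
from tilt import *
from workcell import bot
o=bot.get_obs();print(goal(.5108,.2471,.106,-2.4,o)[:2])
E
```

```text
18.35 [0.5029 0.2468 0.4078] [1.5 0.5 0.5] 0.021451123320789058 [ 26.38  16.4   44.23 117.88  -0.47 118.72] (np.float64(0.001), array([[ 0.003,  0.999, -0.041],
       [-0.008, -0.041, -0.999],
       [-1.   ,  0.003,  0.008]]))
(array([ 0.3018,  0.0069, -0.0029]), np.float64(0.001))
```

Emit:
apply_moves:
  commands:
    - [0.015, 0.004, -0.001, 0.001, -0.5]
    - [0.045, 0.007, -0.003, 0.001, -0.5]
    - [0.085, 0.007, -0.003, 0.001, -0.5]
    - [0.125, 0.007, -0.003, 0.001, -0.5]
    - [0.16, 0.007, -0.003, 0.001, -0.5]
    - [0.19, 0.007, -0.003, 0.001, -0.5]
    - [0.205, 0.007, -0.003, 0.001, -0.5]
    - [0.212, 0.007, -0.003, 0.001, -0.5]
    - [0.212, 0.007, -0.003, 0.001, -0.5]
    - [0.212, 0.007, -0.003, 0.001, -0.5]
    - [0.212, 0.007, -0.003, 0.001, -0.5]

```text
time: 19.45
ee_pos: [0.5111, 0.2481, 0.197]
tcp_rot: [34.6, 89.5, -57.8]
wrist_force: [-0.0, 0.4, -0.1]
opening: 0.0216
```

```bash
python3 st.py;python3 - <<'E'
from tilt import *
from workcell import bot,cams
o=bot.get_obs();print(goal(.5108,.2471,.106,-2.4,o)[:2])
E
```

```text
19.45 [0.5111 0.2481 0.197 ] [-0.   0.4 -0.1] 0.021555122588536903 [ 26.13   6.84   8.28  91.4   -0.47 118.53] (np.float64(0.0), array([[ 0.004,  0.999, -0.042],
       [-0.007, -0.042, -0.999],
       [-1.   ,  0.005,  0.007]]))
(array([ 0.091 , -0.0006,  0.0004]), np.float64(0.0))
```

Emit:
apply_moves:
  commands:
    - [0.015, 0, 0, 0, -0.5]
    - [0.035, 0, 0, 0, -0.5]
    - [0.055, 0, 0, 0, -0.5]
    - [0.072, 0, 0, 0, -0.5]
    - [0.084, 0, 0, 0, -0.5]
    - [0.091, 0, 0, 0, -0.5]
    - [0.091, 0, 0, 0, -0.5]
    - [0.091, 0, 0, 0, -0.5]
    - [0.091, 0, 0, 0, -0.5]

```text
time: 20.35
ee_pos: [0.5119, 0.2477, 0.1071]
tcp_rot: [44.7, 89.5, -47.7]
wrist_force: [0.5, -0.6, -0.3]
opening: 0.0215
```

Emit:
apply_moves:
  commands:
    - [0, 0, 0, 0, -0.8]
    - [0, 0, 0, 0, -1]
    - [0, 0, 0, 0, -1]
    - [0, 0, 0, 0, -1]
    - [0, 0, 0, 0, -1]
    - [0, 0, 0, 0, -1]
  newtons: 30

```text
time: 20.95
ee_pos: [0.5122, 0.2478, 0.1078]
tcp_rot: [52.0, 89.5, -40.4]
wrist_force: [-0.8, -0.8, 5.4]
opening: 0.0078
```

```bash
python3 st.py
```

```text
20.95 [0.5122 0.2478 0.1078] [-0.8 -0.8  5.4] 0.007809410802009115 [ 26.05   6.69  -1.72  81.38  -0.47 118.45] (np.float64(-0.0001), array([[ 0.007,  0.999, -0.042],
       [-0.006, -0.042, -0.999],
       [-1.   ,  0.007,  0.005]]))
```

Emit:
apply_moves:
  commands:
    - [-0.0005, 0, -0.001, 0, -1]
    - [-0.0005, 0, -0.003, 0, -1]
    - [-0.0005, 0, -0.005, 0, -1]
    - [-0.0005, 0, -0.007, 0, -1]
    - [-0.0005, 0, -0.009, 0, -1]
    - [-0.0005, 0, -0.011, 0, -1]
    - [-0.0005, 0, -0.013, 0, -1]
    - [-0.0005, 0, -0.015, 0, -1]
    - [-0.0005, 0, -0.016, 0, -1]
    - [-0.0005, 0, -0.016, 0, -1]

```text
time: 21.95
ee_pos: [0.5129, 0.264, 0.1082]
tcp_rot: [51.7, 89.5, -40.7]
wrist_force: [-0.7, 0.0, -1.9]
opening: 0.0078
```

```bash
python3 st.py;python3 - <<'E'
from tilt import *
from workcell import cams
run2(cams,-3,dx=5)
E
```

```text
21.95 [0.5129 0.264  0.1082] [-0.7  0.  -1.9] 0.007774320277706093 [ 27.47   7.77  -0.49  81.55  -0.48 119.86] (np.float64(0.0001), array([[ 0.007,  0.999, -0.042],
       [-0.006, -0.042, -0.999],
       [-1.   ,  0.007,  0.006]]))
foot top [0.47 0.59] angle mrad 6.0 res 0.08 len 19.9
foot bottom [0.48 0.49] angle mrad 0.3 res 0.03 len 30.8
leg inner [-1.58 -1.49] angle mrad 5.6 res 0.14 len 16.0
leg outer [0.56 0.46] angle mrad -4.3 res 0.07 len 24.4
foot tip [-1.26 -1.38] angle mrad -10.9 res 0.12 len 11.1
```

Emit:
apply_moves:
  commands:
    - [0, 0, -0.001, 0, -1]
    - [0, 0, -0.002, 0, -1]
    - [0, 0, -0.003, 0, -1]
    - [0, 0, -0.0035, 0, -1]
    - [0, 0, -0.004, 0, -1]
    - [0.0005, 0, -0.0045, 0, -1]
    - [0.001, 0, -0.0045, 0, -1]
    - [0.0015, 0, -0.0045, 0, -1]
    - [0.0015, 0, -0.0045, 0, -1]

```text
time: 23.25
ee_pos: [0.5133, 0.2683, 0.1078]
tcp_rot: [59.0, 89.5, -33.4]
wrist_force: [-0.6, -0.6, 5.2]
opening: 0.0077
```

```bash
python3 st.py;python3 - <<'E'
from tilt import *
from workcell import cams
run2(cams,0,dx=5)
E
```

```text
23.25 [0.5133 0.2683 0.1078] [-0.6 -0.6  5.2] 0.007687842385481006 [ 27.84   8.02  -0.25  81.47  -0.47 120.24] (np.float64(-0.0001), array([[ 0.008,  0.999, -0.042],
       [-0.005, -0.042, -0.999],
       [-1.   ,  0.008,  0.005]]))
foot top [0.56 0.76] angle mrad 9.9 res 0.06 len 19.9
foot bottom [0.6  0.65] angle mrad 1.4 res 0.04 len 30.8
leg inner [-1.03 -1.1 ] angle mrad -4.1 res 0.12 len 16.0
leg outer [0.98 0.92] angle mrad -2.2 res 0.08 len 24.4
foot tip [-0.64 -1.05] angle mrad -37.6 res 0.07 len 11.1
```

Emit:
apply_moves:
  commands:
    - [-0.0003, 0, -0.001, 0, -1]
    - [-0.0003, 0, -0.002, 0, -1]
    - [-0.0003, 0, -0.003, 0, -1]
    - [-0.0003, 0, -0.0035, 0, -1]
    - [-0.0003, 0, -0.004, 0, -1]
    - [-0.0003, 0, -0.004, 0, -1]

```text
time: 24.25
ee_pos: [0.5132, 0.2684, 0.1079]
tcp_rot: [31.7, 89.2, -60.9]
wrist_force: [-2.4, -23.8, 4.7]
opening: 0.0074
```

```bash
python3 st.py
```

```text
24.25 [0.5132 0.2684 0.1079] [ -2.4 -23.8   4.7] 0.007406579776460312 [ 2.8020e+01  8.2600e+00  2.0000e-02  8.1740e+01 -8.3000e-01  1.2058e+02] (np.float64(-0.003), array([[ 0.007,  0.999, -0.045],
       [-0.013, -0.045, -0.999],
       [-1.   ,  0.008,  0.012]]))
```

Emit:
apply_moves:
  commands:
    - [0.0008, 0, -0.002, 0.003, -1]
    - [0.0015, 0, -0.002, 0.003, -1]
    - [0.002, 0, -0.002, 0.003, -1]
    - [0.002, 0, -0.002, 0.003, -1]
    - [0.002, 0, -0.002, 0.003, -1]

```text
time: 24.75
ee_pos: [0.5133, 0.2682, 0.1078]
tcp_rot: [30.3, 89.0, -62.5]
wrist_force: [-5.7, -15.8, 17.3]
opening: 0.0077
```

```bash
python3 st.py;python3 - <<'E'
from tilt import *
from workcell import cams
c=run2(cams,0,dx=5)
cv2.imwrite("pics/s7.png",cv2.resize(c["frame"][120:240,350:470],None,fx=5,fy=5,interpolation=cv2.INTER_CUBIC))
E
```

```text
24.75 [0.5133 0.2682 0.1078] [ -5.7 -15.8  17.3] 0.0076978696247175455 [ 2.8090e+01  8.2900e+00  5.0000e-02  8.1770e+01 -1.0200e+00  1.2092e+02] (np.float64(-0.0075), array([[ 0.008,  0.999, -0.049],
       [-0.016, -0.049, -0.999],
       [-1.   ,  0.009,  0.015]]))
foot top [0.42 0.7 ] angle mrad 14.3 res 0.07 len 19.9
foot bottom [0.47 0.67] angle mrad 6.5 res 0.02 len 30.8
leg inner [-1.01 -1.13] angle mrad -7.5 res 0.11 len 16.0
leg outer [0.94 0.95] angle mrad 0.4 res 0.08 len 24.4
foot tip [-0.77 -1.25] angle mrad -43.1 res 0.13 len 11.1
```

View pics/s7.png

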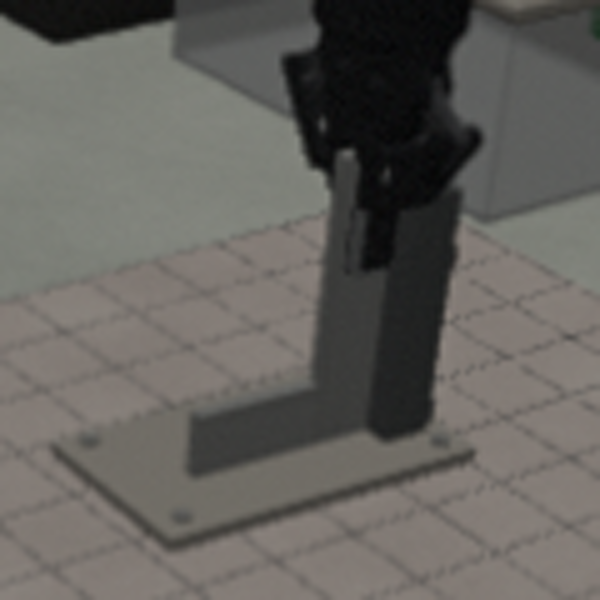

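The vertical edges are now at 0 / −7 mrad (they were ~20 mrad before), so it sits upright against the post. Final call: firm the grip, correct the small yaw, and hold both pushes.

Emit:
apply_moves:
  commands:
    - [0.0015, -0.0007, -0.0018, -0.004, -1]
    - [0.002, -0.0007, -0.0022, -0.0075, -1]
    - [0.002, -0.0007, -0.0022, -0.0075, -1]
    - [0.002, -0.0007, -0.0022, -0.0075, -1]
    - [0.002, -0.0007, -0.0022, -0.0075, -1]
    - [0.002, -0.0007, -0.0022, -0.0075, -1]
    - [0.002, -0.0007, -0.0022, -0.0075, -1]
    - [0.002, -0.0007, -0.0022, -0.0075, -1]
  newtons: 50

```text
time: 25.95
ee_pos: [0.5133, 0.2682, 0.1078]
tcp_rot: [31.7, 88.8, -60.9]
wrist_force: [-1.6, -17.6, 14.0]
opening: 0.0077
```

```bash
python3 st.py;python3 - <<'E'
from tilt import *
from workcell import cams
c=run2(cams,0,dx=5);W=cloud(c)
c0=dict(np.load("scene.npz"));W0=cloud(c0)
for lab,x,y,z in(("bottle",(.62,.71),(-.05,.04),(.03,.09)),("jar",(.39,.47),(-.06,.03),(.03,.08)),("panels",(.52,.59),(-.3,-.13),(.08,.1))):
    print(lab,*(np.median(sel(w,k,x,y,z),0).round(4) for w,k in((W0,c0),(W,c))))
E
python3 st.py
```

```text
25.95 [0.5133 0.2682 0.1078] [ -1.6 -17.6  14. ] 0.007689155836695501 [ 2.8190e+01  8.2600e+00  1.0000e-02  8.1730e+01 -1.2400e+00  1.2071e+02] (np.float64(-0.0022), array([[ 0.011,  0.999, -0.044],
       [-0.019, -0.044, -0.999],
       [-1.   ,  0.011,  0.018]]))
foot top [0.47 0.7 ] angle mrad 11.6 res 0.08 len 19.9
foot bottom [0.47 0.67] angle mrad 6.7 res 0.02 len 30.8
leg inner [-0.99 -1.11] angle mrad -7.3 res 0.11 len 16.0
leg outer [0.94 0.95] angle mrad 0.6 res 0.08 len 24.4
foot tip [-0.67 -1.18] angle mrad -45.4 res 0.09 len 11.1
bottle [ 0.6729 -0.0072  0.0492] [ 0.6728 -0.0073  0.0492]
jar [ 0.4421 -0.0192  0.0553] [ 0.4415 -0.0197  0.0554]
panels [ 0.5416 -0.2231  0.0875] [ 0.5633 -0.2143  0.0872]
26.35 [0.5133 0.2682 0.1078] [ -1.4 -17.5  15.9] 0.007394344795726396 [ 2.8190e+01  8.2600e+00  1.0000e-02  8.1730e+01 -1.2400e+00  1.2071e+02] (np.float64(-0.0023), array([[ 0.011,  0.999, -0.044],
       [-0.019, -0.044, -0.999],
       [-1.   ,  0.011,  0.018]]))
```

The edges are steady and the forces are ~17.5 N against the post and ~16 N down. The bottle and jar haven't moved. Handing in.

```bash
python3 -c "
from workcell import bot
print(bot.job_done())"
```

```text
the job is handed in; nothing more can be done
None
```

The square is standing on the base plate with its leg against the post. I handed it in at about 26 s of the 48 s, still gripped at 50 N and pushed about 16 N down and 17.5 N against the post.

- **Sequence:** I lifted the square straight up out of the far slot, carried it over the bottle and jar, and pressed it into the corner.
- **Failed check, then mended:** The first press looked flush, but the image edges showed the square tilted about 20–25 mrad, with the foot tip raised. I drew it back and briefly lifted it off the plate. I then set it down, let go so it stood flat, regripped it lower, and pressed it in again.
- **Last checks:**
  - The leg edges read −7 and +1 mrad, and the foot edges +7 and +12 mrad. When it stood free, they read +3 and +2 on the leg and −3 and −10 on the foot.
  - The short foot-tip edge read −45 mrad, which disagrees with the rest. It is only 11 pixels long, so I did not rely on it.
  - The contact position held steady under the push.
- **Remaining uncertainty:** The tool itself ended leaning about 1°, and the square leaned less than that. A tilt of a few tenths of a degree in the square is below what these images can show.
- **Bystanders:** The bottle and jar are within 1 mm of where they started. The panels are still at rack height, but their measured centre shifted about 20 mm along x. I put that down to surfaces the square had hidden before and did not verify it further.

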